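# Stopper the flask and hold the keepsake tray at the return slot

### The arm

A 6-joint arm with a two-finger parallel gripper is mounted at the origin on the work surface. World frame = base frame: x ahead of the robot, y to its left, z up, the work surface at z = 0. Lengths are in mm, angles in degrees, forces in N, time in s.
With the tool pointing down it reaches from about 300 to 850 mm from the base axis. Payload 4.2 kg.
Tool frame: the origin (TCP) lies at the very end of the fingers, on their centre line; the grasp point (between the pads) lies env.pinch_z behind it (env.pinch_z is the distance from the TCP to the grasp point, in mm); z points along the fingers, y is the line along which they close (so a half turn about z gives the same grasp; the last joint's range is limited). The gripper opens to 91 mm and grips with 3 to 60 N. Pads are 32 mm wide; open, the fingers measure 118 mm over their backs; the gripper's body (76 mm by 178 mm) begins 60 mm behind the grasp point.
Start: joints at [-77.693, 18.312, 89.639, -0, 72.044, -1.146], TCP at [133.775, -559.238, 213.976] pointing down, gripper open.
Joint ranges: [-177.97, 177.97], [-48.28, 115.42], [12.27, 149.76], [-77.06, 257.06], [2.81, 150.46], [-146.56, 146.56]. Speed limits (degrees/s): [147.25, 147.25, 180, 180, 180, 180].

### API

Orientations are given as [roll, pitch, yaw] about the fixed x, y, z axes, in that order (R = Rz(yaw) Ry(pitch) Rx(roll)).
In Python, from workcell import state, vision, job_done, env gives the robot as it stands.
- The arm moves only by the tool servo_tool, never from a script. Its argument "rows" is a list of rows, each a list of 5 numbers: the shift along the tool's x, y, z scaled (see below), then the turn about the tool's z scaled (see below), then the opening, from 0 (shut) to 1 (fully open). A call has 1 to 20 rows; each row is the pose to reach, as a shift and turn from the pose commanded when the call began, along the tool's axes at that moment; what a row does not reach only later rows make up. The controller multiplies each number of a shift by 200 mm and each number of a turn by 90 degrees. A row lasts 1/12 s, in which the tool goes at most 41.7 mm and 7.16 degrees, less where a joint would pass 70% of its speed; a pose out of reach is approached as far as the arm can. A call with a number of a shift or a turn outside -1 to 1 is refused whole. A call with a gripper value outside its range is refused whole. The fingers move at their own pace and stop on an object; "force" is the grip in N (left out, the last holds). Time passes only in rows, so rows that repeat a pose let the fingers close. It gives the time, the measured TCP pose, the force, the opening and the grip force at its end, in the units of the state.
- state(): the state, without advancing time (a new reading comes with each control period).
- vision.grab_frame(name): name is "scene" or "top" or "wrist"; returns the picture (480x640x3 uint8, red, green, blue); there is no depth.
- vision.camera_info(name): a dict with "vertical_fov" (degrees; the focal length in pixels is half the picture's height over the tangent of half this angle, whatever the lens; pixels are square), "cx", "cy" (the principal point, pixels), "distortion" ([k1, k2, p1, p2, k3] as OpenCV has them; the pictures are not rectified), "T" (4x4, takes a point from camera to world coordinates). Camera axes: x right, y up, looking along -z (the intrinsics and any distortion apply to the point x, -y, -z); pixel columns grow to the right and rows downward; lengths in mm; the calibration is good to about 2 mm. A picture is of the moment at which its call begins: read the wrist's pose just before it. camera_info takes no time and is no camera call; for the wrist camera it gives the pose at the moment of the call.
- job_done(): hands the job in; it is judged then, once.
The state is a dict: "time_s": time; "qpos": joint angles; "qvel": joint speeds; "effort": joint torques, N m; "ee_pos": TCP position; "ee_rot": TCP orientation; "force": force on the tool from outside, world axes, zero at the start; "torque": the same for the moment, N m; "gripper_width": finger opening in mm; "gripper_force": force on a finger pad.
Only numpy, scipy, OpenCV 4.12 (cv2) and the standard library are available. Lean on these libraries where they do the work, as an engineer would, in place of code of your own. Each camera call takes 0.05 s, during which the arm holds its last target. There are 200 camera calls.

### The job

Put the stopper from its wooden stand fully home in the neck of the flask on the keepsake tray and let go of it. Then lift the tray by its grip bar, keeping it level so that the loose ball stays in its pocket, and carry it end first to the wall slot with the brass flap: finish while holding it there for the clerk, level and still, over the middle of the metal landing plate with its long side pointing straight at the slot, its underside about 6 cm above the plate. Leave the flap shut and do not knock the cash box, clock, teacup or picture frame.

Things in the scene. Friction and masses are not known exactly. Their poses are not given: they have to be found in the camera images.
- tray: Loose dark wooden tray, 230 (x) x 110 mm (y), rim 16 mm high, 0.45 kg. Origin: centre of its underside, z up. Brass grip bar over its centre, near the balance point: 60 mm along tray x, 16 mm wide along y (pinch across y), 95 to 125 mm above the underside. A metal flask (part of the tray, 52 mm wide, neck up) stands at tray x = +78 mm, a ball pocket at x = -75 mm.
- flask_mouth (a point): Centre of the flask's open mouth, level with the neck's rim, 51 mm above the tray's underside; axes as the tray. The neck is 34 mm across outside, 24 mm inside, with room for the plug below.
- pocket (a point): Centre of the floor of the round ball pocket, 11 mm above the tray's underside; axes as the tray. Pocket 44 mm across inside, its rim 4 mm above its floor.
- ball_center (a point): Centre of the loose polished marble ball, 28 mm across, about 31 g; it rests in the pocket and can roll about in it, over the rim if the tray tips far or is jerked.
- stopper: Loose metal stopper, round about z (up), 62 mm tall, 30 g. Origin: centre of the plug's underside. Plug 22 mm long, tapering from 13 mm at the foot to 21 mm across; flange 30 mm across from z = 22 to 26 mm; straight knob 18 mm across from 28 to 60 mm, to grip. Starts upright in the stand, flange on its top. Fully home: flange on the flask's rim, origin 22 mm below the mouth.
- stand: Fixed wooden block, 64 x 64 mm, 30 mm tall, with a 27 mm hole in its middle that holds the stopper. Origin: centre of its underside.
- hatch: Wall slot in a fixed stub wall on the left, with a metal landing plate before it. Origin: centre of the plate's underside, on the counter; z up, +y towards the slot. Plate 180 mm along x, 320 mm along y, 4 mm thick; the wall's face is at y = +160 mm, 360 mm wide, 272 mm tall; slot 180 mm wide, 50 to 210 mm high, shut by a hanging brass flap.
- flap (a joint): Brass flap in the slot, hinged along its top edge: 0 shut, grows (rad) as it is pushed inwards.
- cash_box: Red steel cash box, 164 x 110 mm, 108 mm tall over its handle. Bystander; origin at the middle of its underside.
- clock: Gilt carriage clock, 95 x 75 mm, 153 mm tall over its handle. Bystander; origin at the middle of its underside.
- teacup: Bone china cup, 80 mm across, 58 mm tall, with a handle. Bystander; origin at the middle of its underside.
- frame: Small silver picture frame leaning on its strut, 90 mm wide, 120 mm tall. Bystander; origin at the middle of its underside.

How it is judged (in metres and radians):
On the way, in this order (a step that is already met when the one before it is completed fails the run):
1. the stopper is fully home in the flask and let go, the tray still on the counter (horizontal distance between stopper and flask_mouth below 0.008 m and z of stopper in the frame of flask_mouth below -0.018 m and angle between the z axis of stopper and the z axis of tray, either way round below 0.15 rad and contact force between the fingers and stopper below 0.3 N and height (world z) of tray below 0.01 m), for 0.2 s.
2. the tray is lifted clear in the fingers, the ball in its pocket and the stopper home (horizontal distance between stopper and flask_mouth below 0.008 m and z of stopper in the frame of flask_mouth below -0.018 m and angle between the z axis of stopper and the z axis of tray, either way round below 0.15 rad and horizontal distance between ball_center and pocket below 0.022 m and z of ball_center in the frame of pocket below 0.02 m and height (world z) of tray above 0.025 m and contact force between the fingers and tray above 1 N), for 0.2 s.
At the end, for the whole second after the job is handed in: Held by the fingers alone, still, level within 6 deg, centre within 40 mm of the plate's middle, underside 30 to 100 mm above the plate, long axis within 15 deg of straight at the slot (either end first), touching no part of the slot; stopper home within 4 mm, ball in its pocket, flap shut (horizontal distance between stopper and flask_mouth below 0.008 m and z of stopper in the frame of flask_mouth below -0.018 m and angle between the z axis of stopper and the z axis of tray, either way round below 0.15 rad and horizontal distance between ball_center and pocket below 0.022 m and z of ball_center in the frame of pocket below 0.02 m and horizontal distance between tray and hatch below 0.04 m and z of tray in the frame of hatch between 0.034 and 0.104 m and angle between tray's own z axis and vertical below 0.1 rad and angle between the x axis of tray and the y axis of hatch, either way round below 0.26 rad and contact force between the fingers and tray above 1 N and contact force between tray and hatch below 0.3 N and linear speed of tray below 0.03 m/s and angular speed of tray below 0.15 rad/s and value of joint flap below 0.15 rad); the arm keeps its last pose, push and grip.
It fails at once if the tray is tipped more than 17 degrees (angle between tray's own z axis and vertical above 0.3 rad).
It fails at once if the ball leaves its pocket (distance between ball_center and pocket above 0.035 m).
It fails at once if the flap is pushed open (value of joint flap above 0.15 rad).
It fails at once if a bystander is knocked aside (distance of any of cash_box, clock, teacup, frame from where it was at the start of the episode above 0.025 m).
It also fails if it takes over 64 s, if anything falls off the work surface, if the arm or the gripper's body presses on something with over 40 N, if the wrist force passes 120 N, or if a joint passes its speed limit or range.

## Working session

There is one attempt and no reset: what is moved stays moved. The work goes in short steps, Python scripts to look and compute and a tool call to move; the robot and the scene stay as the last step left them, time stands still between calls to the robot, and variables do not carry over. Pictures are saved under pics/ and viewed, at most 10 in all, crops included, and the job is handed in when it is done.

Besides the shell and the picture viewer there is one more tool, called after "Request:" by a JSON object that holds its "fn" and its "kwargs", one argument or row to a line. servo_tool: Moves the arm, as the interface text tells. Its arguments: {"type":"object","properties":{"rows":{"type":"array"},"force":{"type":"number"}},"required":["rows"]}

```bash
mkdir -p pics; cat > h.py <<'E'
import numpy as np, cv2
from workcell import state, vision, job_done, env
from scipy.spatial.transform import Rotation as R
def grab(n,f):
    ci=vision.camera_info(n); im=vision.grab_frame(n); cv2.imwrite(f'pics/{f}.png',im[:,:,::-1]); return im,ci
def KD(ci):
    f=240/np.tan(np.radians(ci["vertical_fov"])/2)
    return np.array([[f,0,ci["cx"]],[0,f,ci["cy"]],[0,0,1.]]),np.array(ci["distortion"],float)
def ray(ci,uv):
    K,D=KD(ci); p=cv2.undistortPoints(np.array([[uv]],float),K,D)[0,0]
    T=np.array(ci["T"]); d=T[:3,:3]@np.array([p[0],-p[1],-1]); return T[:3,3],d
def atz(ci,uv,z):
    o,d=ray(ci,uv); return (o+d*(z-o[2])/d[2])
def proj(ci,P):
    K,D=KD(ci);T=np.array(ci["T"]); c=(np.atleast_2d(P)-T[:3,3])@T[:3,:3]; c=c*[1,-1,-1]
    return cv2.projectPoints(c,np.zeros(3),np.zeros(3),K,D)[0][:,0]
def tomove(dw):
    "world shift mm -> tool-axis units"
    return R.from_euler('xyz',state()["ee_rot"],degrees=True).inv().apply(dw)/200
E
python3 - <<'E'
from h import *
import json
print(env.pinch_z, state())
for n in("scene","top"):
    im,ci=grab(n,n+"0"); print({k:np.round(v,3).tolist() for k,v in ci.items()})
E
```

```text
18.8 {'time_s': 0.0, 'qpos': array([-7.76931575e+01,  1.83509883e+01,  8.97059258e+01, -1.20111182e-03,
        7.20417640e+01, -1.14919195e+00]), 'qvel': array([-0.04755924, -0.02064133, -0.00400522,  0.07295708,  0.02772611,
        0.06338303]), 'effort': array([-1.73273158e-03, -4.12467027e+01, -2.31980574e+01,  7.24461442e-02,
        4.57485463e-02, -1.30960702e-04]), 'ee_pos': array([ 133.65957128, -558.74465564,  213.13005977]), 'ee_rot': array([-1.79901319e+02, -8.37346087e-04,  1.34564051e+01]), 'force': array([0.45750431, 0.4975836 , 0.36672867]), 'torque': array([0.00126524, 0.0236716 , 0.03018555]), 'gripper_force': 0.0, 'gripper_width': 91.0180853930536}
{'vertical_fov': 50.851, 'cx': 314.621, 'cy': 238.203, 'distortion': [-0.082, 0.0, 0.0, 0.0, 0.0], 'T': [[0.727, -0.525, 0.442, 1156.291], [0.686, 0.57, -0.453, -491.459], [-0.014, 0.632, 0.775, 1084.444], [0.0, 0.0, 0.0, 1.0]]}
{'vertical_fov': 54.586, 'cx': 322.501, 'cy': 239.351, 'distortion': [0.029, 0.0, 0.0, 0.0, 0.0], 'T': [[0.021, 0.99, -0.142, 421.776], [-1.0, 0.018, -0.023, 38.302], [-0.02, 0.143, 0.99, 1351.509], [0.0, 0.0, 0.0, 1.0]]}
```

View pics/top0.png

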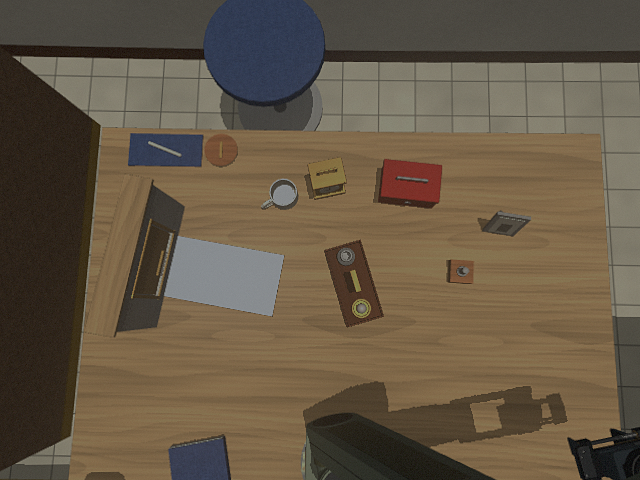

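View pics/scene0.png

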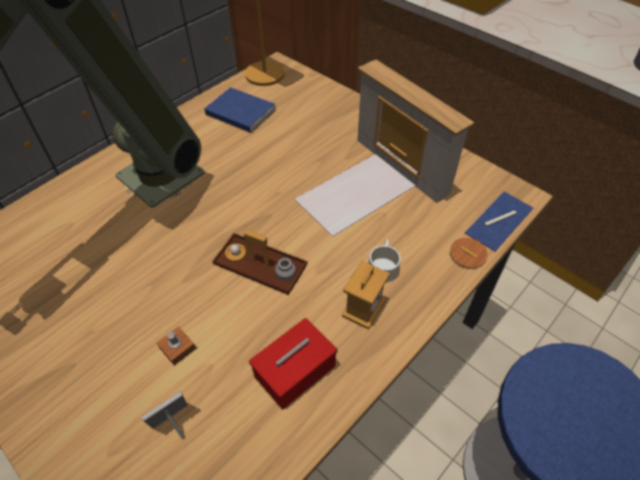

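The top view shows the tray at about (354,284), with the flask at (346,257) and the ball at (361,309). The stand is at (461,271) and the plate corners are around (174,236), (284,254), (272,316), (164,297). The scene view agrees with this. I'll zoom in for precision.

```bash
python3 - <<'E'
from h import *
im=cv2.imread('pics/top0.png')
cv2.imwrite('pics/topc.png',cv2.resize(im[232:332,310:490],None,fx=4.4,fy=4.4,interpolation=cv2.INTER_CUBIC))
ci=vision.camera_info("top")
for n,uv,z in [("plate",(174,236),4),("plate",(284,254),4),("plate",(272,316),4),("plate",(164,297),4),("clock",(327,178),140),("cup",(284,194),58),("cash",(411,180),100),("frame",(507,222),60),("stopper",(462,271),60),("mouth",(346,257),51),("ball",(361,309),25),("bar",(354,281),125)]:
    print(n,atz(ci,uv,z).round(1))
E
```

```text
plate [617.2 506.1   4. ]
plate [570.1 180.7   4. ]
plate [391. 209.   4.]
plate [438.9 522.8   4. ]
clock [762.2  57.6 140. ]
cup [736.3 180.7  58. ]
cash [ 771.2 -173.3  100. ]
frame [ 665.7 -445.    60. ]
stopper [ 526.4 -318.2   60. ]
mouth [559.8   1.1  51. ]
ball [416.4 -43.9  25. ]
bar [489.  -18.7 125. ]
```

View pics/topc.png

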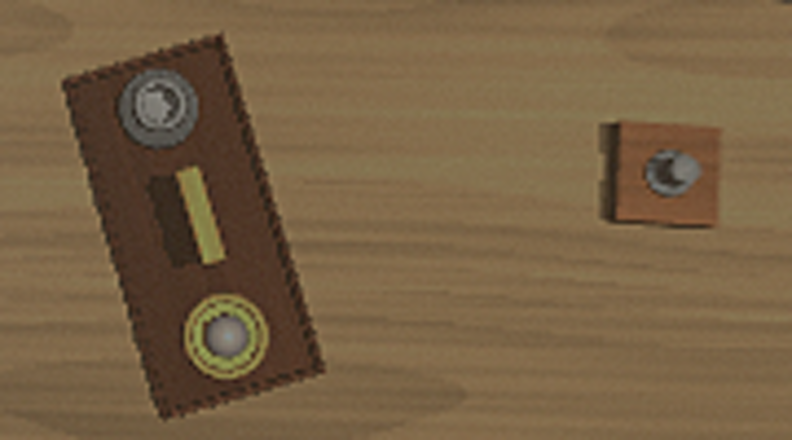

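The crop shows the tray corners at (62,82), (222,35), (325,372), (165,418), the mouth at (160,103), the pocket at (227,337), the bar centre at (200,216), the knob top at (686,169) and the flange at (670,172). I'll fit the poses from these.

```bash
python3 - <<'E'
from h import *
from scipy.optimize import least_squares
ci=vision.camera_info("top")
c=lambda p:(np.array(p)+.5)/4.4-.5+[310,232]
pts=[((62,82),(115,55,16)),((222,35),(115,-55,16)),((325,372),(-115,-55,16)),((165,418),(-115,55,16)),((160,103),(78,0,51)),((227,337),(-75,0,15)),((200,216),(0,0,125))]
uv=np.array([c(p) for p,_ in pts]); M=np.array([m for _,m in pts],float)
def W(v): return R.from_euler('z',v[2],degrees=True).apply(M)+[v[0],v[1],0]
r=least_squares(lambda v:(proj(ci,W(v))-uv).ravel(),[489,-18,20]); print("tray",r.x,r.fun.reshape(-1,2).round(1).tolist()); print("mouth",W(r.x)[4])
P=[(174,236),(284,254),(272,316),(164,297)]
# stopper/stand
for n,p,z in [("knob",(686,169),70),("flange",(670,172),34),("s1",(620,121),30),("s2",(721,128),30),("s3",(717,227),30),("s4",(615,221),30)]: print(n,atz(ci,c(p),z).round(1))
m=np.array([[90,160,4],[90,-160,4],[-90,-160,4],[-90,160,4]],float)
def H(v): return R.from_euler('z',v[2],degrees=True).apply(m)+[v[0],v[1],0]
r=least_squares(lambda v:(proj(ci,H(v))-np.array(P)).ravel(),[500,350,8]); print("hatch",r.x,r.fun.round(1))
E
```

```text
tray [490.30561284 -22.10995172  17.64902595] [[-0.1, -0.5], [-0.1, -0.5], [0.5, 0.1], [-0.4, 0.8], [-0.1, 0.2], [-0.1, -0.1], [0.3, -0.2]]
mouth [564.634277     1.53850879  51.        ]
knob [ 528.4 -325.1   70. ]
flange [ 529.3 -325.1   34. ]
s1 [ 561.8 -295.1   30. ]
s2 [ 558.6 -359.2   30. ]
s3 [ 495.2 -355.1   30. ]
s4 [ 497.5 -290.8   30. ]
hatch [504.23165431 354.60766443  -8.15073099] [ 2.   0.4 -1.  -0.2  0.  -0.5 -1.   0.3]
```

Request:
{"fn": "servo_tool", "kwargs": {
  "rows": [
    [0.2,-0.06,0,0,1],
    [0.4,-0.12,0,0,1],
    [0.6,-0.2,0,0,1],
    [0.8,-0.25,0,0,1],
    [1,-0.3,0,0,1],
    [1,-0.3,0,0,1]
  ]
}}

```text
time_s: 0.6
ee_pos: [319.8, -450.7, 213.6]
ee_rot: [-179.9, -0.2, 13.8]
force: [0.5, -0.4, 0.3]
gripper_width: 91.2
gripper_force: 0.0
```

Request:
{"fn": "servo_tool", "kwargs": {
  "rows": [
    [0.2,-0.06,0,0,1],
    [0.4,-0.12,0,0,1],
    [0.6,-0.2,0,0,1],
    [0.8,-0.25,0.1,0,1],
    [1,-0.3,0.2,0,1],
    [1,-0.3,0.25,-0.047,1],
    [1,-0.3,0.25,-0.047,1],
    [1,-0.3,0.25,-0.047,1]
  ]
}}

```text
time_s: 1.27
ee_pos: [494.2, -349.2, 162.9]
ee_rot: [-179.9, 0.1, 17.7]
force: [-1.0, 0.0, 0.1]
gripper_width: 90.9
gripper_force: 0.0
```

```bash
python3 - <<'E'
from h import *
s=state(); print(s["time_s"],s["ee_pos"].round(1),s["ee_rot"].round(2)); 
im,ci=grab("wrist","w0"); print(tomove(np.array([528.6,-325.1,100])-s["ee_pos"]).round(4), ci["T"][:3,3].round(1), ci["vertical_fov"])
print(proj(ci,[[528.6,-325.1,70],[528.6,-325.1,34]]).round(1))
E
```

```text
1.2667 [ 494.2 -349.2  162.9] [-1.7989e+02  1.4000e-01  1.7650e+01]
[ 0.2008 -0.0627  0.3142] [ 575.7 -323.9  333. ] 70.91808477520838
[[306.5 194.5]
 [308.4 187.6]]
```

View pics/w0.png

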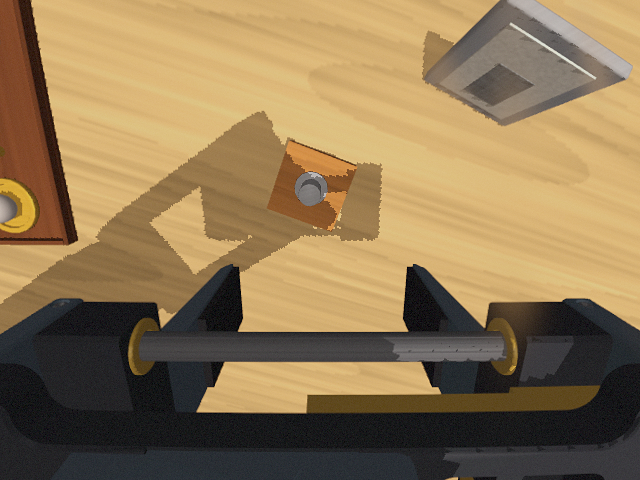

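The wrist view shows the knob top at about (311,192) and the flange at about (311,187). That is within roughly 3 mm of the prediction.

```bash
python3 - <<'E'
from h import *
ci=vision.camera_info("wrist"); s=state()
a=atz(ci,(311,191.5),70);b=atz(ci,(311,187),34);print(a,b)
t=np.array([(a[0]+b[0])/2*.6+.4*528.6,(a[1]+b[1])/2*.6-.4*325.1,42]); print(t,tomove(t-s["ee_pos"]).round(4))
E
```

```text
[ 531.89638665 -328.85256195   70.        ] [ 529.82226262 -328.24293265   34.        ]
[ 529.95559478 -327.16864838   42.        ] [ 0.206  -0.055   0.6101]
```

Request:
{"fn": "servo_tool", "kwargs": {
  "rows": [
    [0.1,-0.03,0,0,0.8],
    [0.207,-0.055,0,0,0.7],
    [0.207,-0.055,0,0,0.6],
    [0.207,-0.055,0.2,0,0.6],
    [0.207,-0.055,0.4,0,0.6],
    [0.207,-0.055,0.5,0,0.6],
    [0.207,-0.055,0.6,0,0.6],
    [0.207,-0.055,0.605,0,0.6],
    [0.207,-0.055,0.605,0,0.6]
  ]
}}

```text
time_s: 2.07
ee_pos: [529.8, -327.5, 43.2]
ee_rot: [-180.0, 0.1, 17.6]
force: [0.0, 0.0, -0.1]
gripper_width: 54.6
gripper_force: 0.0
```

Request:
{"fn": "servo_tool", "kwargs": {
  "rows": [
    [0,0,0,0,0.4],
    [0,0,0,0,0.25],
    [0,0,0,0,0.1],
    [0,0,0,0,0],
    [0,0,0,0,0],
    [0,0,0,0,0],
    [0,0,0,0,0],
    [0,0,0,0,0],
    [0,0,0,0,0]
  ],
  "force": 15
}}

```text
time_s: 2.82
ee_pos: [531.2, -326.5, 43.4]
ee_rot: [180.0, -0.0, 17.7]
force: [-0.7, 1.2, 3.5]
gripper_width: 17.1
gripper_force: 15.0
```

Request:
{"fn": "servo_tool", "kwargs": {
  "rows": [
    [0,0,-0.1,0,0],
    [0,0,-0.25,0,0],
    [0,0,-0.4,0,0],
    [0,0,-0.45,0,0],
    [0.1,-0.2,-0.45,0,0],
    [0.2,-0.4,-0.45,0,0],
    [0.3,-0.6,-0.45,0,0],
    [0.35,-0.8,-0.45,0,0],
    [0.4,-0.9,-0.45,0,0],
    [0.4,-0.9,-0.45,0,0]
  ]
}}

```text
time_s: 3.65
ee_pos: [551.9, -125.2, 132.1]
ee_rot: [-179.8, 0.1, 18.0]
force: [0.0, 0.2, -1.4]
gripper_width: 17.3
gripper_force: 15.0
```

Request:
{"fn": "servo_tool", "kwargs": {
  "rows": [
    [0.05,-0.15,0,0,0],
    [0.15,-0.3,0,0,0],
    [0.2,-0.45,0,0,0],
    [0.25,-0.55,0,0,0],
    [0.255,-0.61,0,0,0],
    [0.255,-0.61,0,0,0],
    [0.255,-0.61,0,0,0],
    [0.255,-0.61,0,0,0]
  ]
}}

```text
time_s: 4.32
ee_pos: [563.9, -0.3, 132.7]
ee_rot: [180.0, 0.0, 17.6]
force: [0.2, -0.0, -0.8]
gripper_width: 17.3
gripper_force: 15.0
```

```bash
python3 - <<'E'
from h import *
s=state(); print(s["time_s"],s["ee_pos"].round(1),s["ee_rot"].round(2),s["gripper_width"])
im,ci=grab("wrist","w1"); im2,c2=grab("scene","s1")
m=im[60:460,60:580]; sc=cv2.resize(im2[170:320,200:330],None,fx=3,fy=3,interpolation=cv2.INTER_CUBIC)
o=np.zeros((600,800,3),np.uint8); o[:480,:]=0; a=cv2.resize(im,(400,300)); 
o=np.zeros((480,800,3),np.uint8); o[:,:410]=im[:,115:525]; o[:450,410:800]=sc[:450,:390]
cv2.imwrite('pics/c1.png',o[:,:,::-1])
print(proj(ci,[[564.6,1.5,51],[490.3,-22.1,125]]).round(1))
E
```

```text
4.3167 [ 5.639e+02 -3.000e-01  1.327e+02] [1.7996e+02 4.0000e-02 1.7630e+01] 17.326347204417814
[[320.2 246.1]
 [319.5 395.5]]
```

View pics/c1.png

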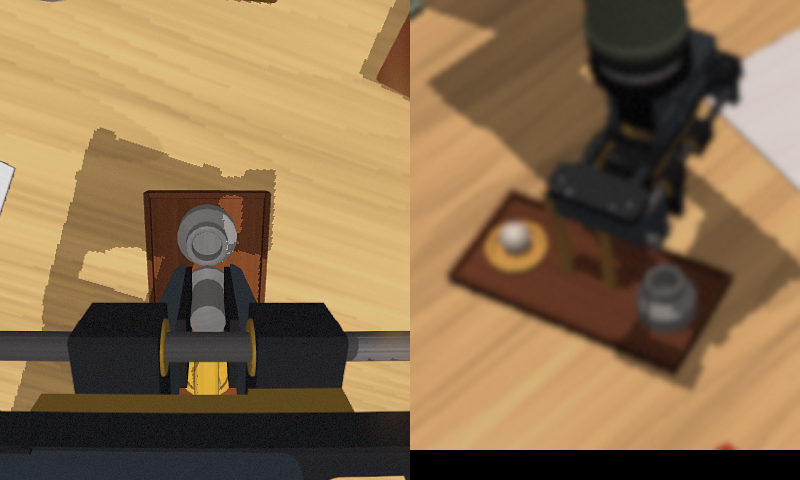

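The wrist view shows the flask mouth at about (323,243), against a prediction of (320,246). The stopper is upright in the fingers. I'll lower to just above the mouth and check with a zoomed view.

Request:
{"fn": "servo_tool", "kwargs": {
  "rows": [
    [0.006,-0.007,0.05,0,0],
    [0.006,-0.007,0.1,0,0],
    [0.006,-0.007,0.15,0,0],
    [0.006,-0.007,0.18,0,0],
    [0.006,-0.007,0.18,0,0],
    [0.006,-0.007,0.18,0,0]
  ]
}}

```text
time_s: 4.92
ee_pos: [564.4, 2.8, 96.1]
ee_rot: [-180.0, 0.1, 17.7]
force: [-0.3, -0.1, 0.1]
gripper_width: 17.2
gripper_force: 15.0
```

```bash
python3 - <<'E'
from h import *
s=state(); print(s["time_s"],s["ee_pos"].round(1),s["ee_rot"].round(2),s["gripper_width"])
im,ci=grab("wrist","w2"); im2,c2=grab("scene","s2")
o=np.zeros((480,800,3),np.uint8); o[:,:400]=cv2.resize(im[200:360,255:388],(400,480),interpolation=cv2.INTER_CUBIC); o[:,400:]=cv2.resize(im2[225:285,260:310],(400,480),interpolation=cv2.INTER_CUBIC)
cv2.imwrite('pics/c2.png',o[:,:,::-1])
print(proj(ci,[[564.6,1.5,51]]).round(1))
e=s["ee_pos"]; 
oz=e[2]-35
for h in (0,24,60): print("stop",h,proj(ci,[[e[0],e[1],oz+h]]).round(1), proj(c2,[[e[0],e[1],oz+h]]).round(1))
print(proj(c2,[[564.6,1.5,51]]))
E
```

```text
4.9167 [564.4   2.8  96.1] [-1.7998e+02  9.0000e-02  1.7680e+01] 17.169547138840006
[[323.9 264.9]]
stop 0 [[322.  270.4]] [[284.2 259.9]]
stop 24 [[321.9 286. ]] [[283.7 254.1]]
stop 60 [[321.7 317.7]] [[282.7 245.1]]
[[284.18422399 262.58996904]]
```

View pics/c2.png

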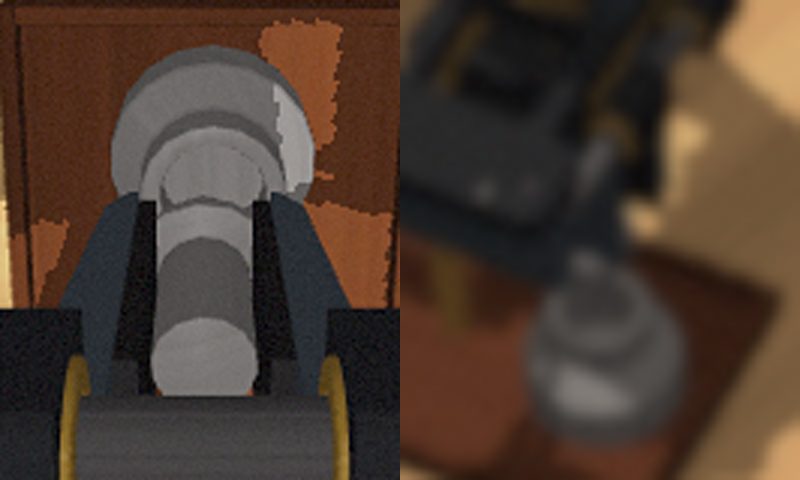

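The mouth's bore centre is at about (326,262). The stopper axis is about 1.6 mm to its image left, and roughly 2 mm short in tool x. I'll correct that and insert.

Request:
{"fn": "servo_tool", "kwargs": {
  "rows": [
    [0.012,0.008,0,0,0],
    [0.012,0.008,0.02,0,0],
    [0.012,0.008,0.05,0,0],
    [0.012,0.008,0.08,0,0],
    [0.012,0.008,0.11,0,0],
    [0.012,0.008,0.14,0,0],
    [0.012,0.008,0.15,0,0],
    [0.012,0.008,0.15,0,0],
    [0.012,0.008,0.15,0,0]
  ]
}}

```text
time_s: 5.77
ee_pos: [567.6, 2.0, 66.8]
ee_rot: [-180.0, 0.0, 17.7]
force: [-0.9, -0.3, -0.3]
gripper_width: 16.9
gripper_force: 15.0
```

Request:
{"fn": "servo_tool", "kwargs": {
  "rows": [
    [0,0,0.005,0,0],
    [0,0,0.01,0,0],
    [0,0,0.015,0,0],
    [0,0,0.015,0,0],
    [0,0,0.015,0,0]
  ]
}}

```text
time_s: 6.18
ee_pos: [567.8, 2.0, 64.4]
ee_rot: [180.0, -0.0, 17.7]
force: [0.5, -0.3, 2.9]
gripper_width: 17.0
gripper_force: 15.0
```

Request:
{"fn": "servo_tool", "kwargs": {
  "rows": [
    [0,0,0.007,0,0],
    [0,0,0.015,0,0],
    [0,0,0.015,0,0],
    [0,0,0.015,0,0]
  ]
}}

```text
time_s: 6.52
ee_pos: [568.1, 2.0, 63.8]
ee_rot: [180.0, -0.1, 17.7]
force: [-5.6, -0.1, 17.3]
gripper_width: 16.9
gripper_force: 15.1
```

Force has risen at the expected height, so the stopper is seated. I'll release it, rise and check.

Request:
{"fn": "servo_tool", "kwargs": {
  "rows": [
    [0,0,-0.005,0,0.2],
    [0,0,-0.005,0,0.4],
    [0,0,-0.005,0,0.5],
    [0,0,-0.005,0,0.5],
    [0,0,-0.005,0,0.5],
    [0,0,-0.005,0,0.5],
    [0,0,-0.1,0,0.5],
    [0,0,-0.25,0,0.5],
    [0,0,-0.4,0,0.5],
    [0,0,-0.55,0,0.5],
    [-0.2,0,-0.6,0,0.5],
    [-0.38,0,-0.6,0,0.5],
    [-0.38,0,-0.6,0,0.5],
    [-0.38,0,-0.6,0,0.5]
  ]
}}

```text
time_s: 7.68
ee_pos: [493.6, -21.4, 181.1]
ee_rot: [180.0, 0.0, 17.6]
force: [1.0, -0.7, 1.0]
gripper_width: 45.7
gripper_force: 0.0
```

```bash
python3 - <<'E'
from h import *
s=state(); print(s["time_s"],s["ee_pos"].round(1),s["ee_rot"].round(2),s["gripper_width"],s["force"].round(1))
im,ci=grab("wrist","w3"); im2,c2=grab("scene","s3")
o=np.zeros((480,800,3),np.uint8); o[:,:400]=im[:,120:520]; o[:,400:]=cv2.resize(im2[205:305,205:315],(400,480)[::1],interpolation=cv2.INTER_CUBIC)
cv2.imwrite('pics/c3.png',o[:,:,::-1])
t=R.from_euler('z',17.65,degrees=True)
f=lambda p:t.apply(p)+[490.3,-22.1,0]
print(proj(ci,f([[78,0,91],[78,0,53],[30,-8,125],[30,8,125],[115,55,16],[115,-55,16]])).round(0).tolist())
print(tomove([490.3-s["ee_pos"][0],-22.1-s["ee_pos"][1],0]).round(4))
E
```

```text
7.6833 [493.6 -21.4 181.1] [180.     0.    17.62] 45.72213133501675 [ 1.  -0.7  1. ]
[[322.0, 150.0], [322.0, 148.0], [333.0, 223.0], [310.0, 223.0], [263.0, 106.0], [381.0, 106.0]]
[-0.0168 -0.0017 -0.    ]
```

View pics/c3.png

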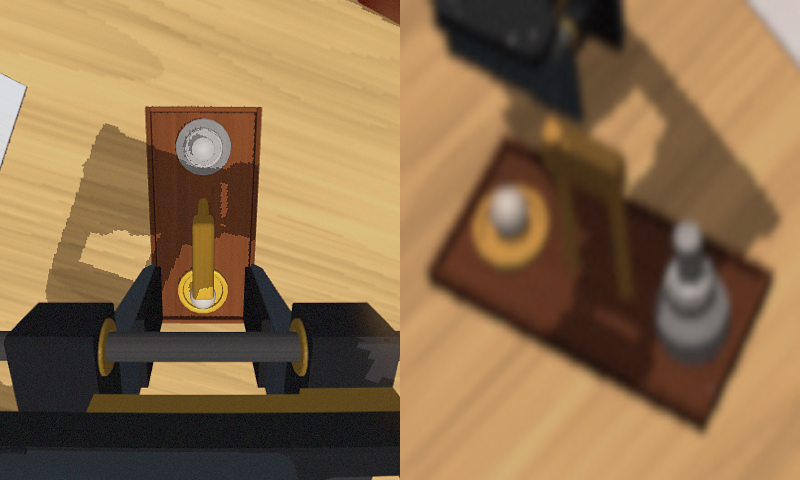

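The stopper is upright and concentric in the flask with its flange on the rim, the ball is in its pocket and the bar is between the fingers. Next I'll grip the bar.

Request:
{"fn": "servo_tool", "kwargs": {
  "rows": [
    [-0.01,0,0.1,0,0.5],
    [-0.01,0,0.2,0,0.5],
    [-0.01,0,0.3,0,0.5],
    [-0.01,0,0.4,0,0.5],
    [-0.01,0,0.45,0,0.5],
    [-0.01,0,0.45,0,0.5],
    [-0.01,0,0.45,0,0.4],
    [-0.01,0,0.45,0,0.3],
    [-0.01,0,0.45,0,0.25],
    [-0.01,0,0.45,0,0.2],
    [-0.01,0,0.45,0,0.15],
    [-0.01,0,0.45,0,0.1],
    [-0.01,0,0.45,0,0],
    [-0.01,0,0.45,0,0],
    [-0.01,0,0.45,0,0],
    [-0.01,0,0.45,0,0]
  ],
  "force": 45
}}

```text
time_s: 9.12
ee_pos: [493.8, -21.6, 91.7]
ee_rot: [180.0, -0.1, 17.7]
force: [-1.0, -0.1, 5.5]
gripper_width: 16.0
gripper_force: 45.0
```

Request:
{"fn": "servo_tool", "kwargs": {
  "rows": [
    [0,0,-0.005,0,0],
    [0,0,-0.012,0,0],
    [0,0,-0.025,0,0],
    [0,0,-0.04,0,0],
    [0,0,-0.06,0,0],
    [0,0,-0.08,0,0],
    [0,0,-0.1,0,0],
    [0,0,-0.12,0,0],
    [0,0,-0.14,0,0],
    [0,0,-0.16,0,0],
    [0,0,-0.18,0,0],
    [0,0,-0.2,0,0],
    [0,0,-0.22,0,0],
    [0,0,-0.24,0,0],
    [0,0,-0.26,0,0],
    [0,0,-0.28,0,0],
    [0,0,-0.3,0,0],
    [0,0,-0.315,0,0],
    [0,0,-0.32,0,0],
    [0,0,-0.32,0,0]
  ]
}}

```text
time_s: 10.78
ee_pos: [493.4, -21.7, 155.3]
ee_rot: [180.0, -0.0, 17.7]
force: [0.5, 0.4, -5.9]
gripper_width: 15.8
gripper_force: 45.0
```

```bash
python3 - <<'E'
from h import *
s=state(); print(s["time_s"],s["ee_pos"].round(1),s["ee_rot"].round(2),s["gripper_width"],s["force"].round(1),s["torque"].round(2),s["qpos"].round(1))
im,ci=grab("wrist","w4"); im2,c2=grab("scene","s4")
o=np.zeros((480,800,3),np.uint8); o[:,:400]=im[:,120:520]; o[:,400:]=cv2.resize(im2[185:285,205:315],(400,480)[::1],interpolation=cv2.INTER_CUBIC)
cv2.imwrite('pics/c4.png',o[:,:,::-1])
# tool target: tray offset from TCP kept
T=np.array([490.6,-22.1]); e=s["ee_pos"]
off=R.from_euler('z',-17.65,degrees=True).apply([e[0]-T[0],e[1]-T[1],0]); print(off)
tgt=R.from_euler('z',81.85,degrees=True).apply(off)+[504.2,354.6,0]; d=tgt-e; d[2]=0
print(tgt,tomove(d).round(4))
E
```

```text
10.7833 [493.4 -21.7 155.3] [ 1.7998e+02 -4.0000e-02  1.7680e+01] 15.826800057952607 [ 0.5  0.4 -5.9] [ 0.    0.02 -0.02] [ -3.9  13.8 105.2  -0.   61.   68.5]
[ 2.80688105 -0.48933884  0.        ]
[505.08231455 357.30916127   0.        ] [ 6.3120e-01 -1.7879e+00 -2.0000e-04]
```

View pics/c4.png

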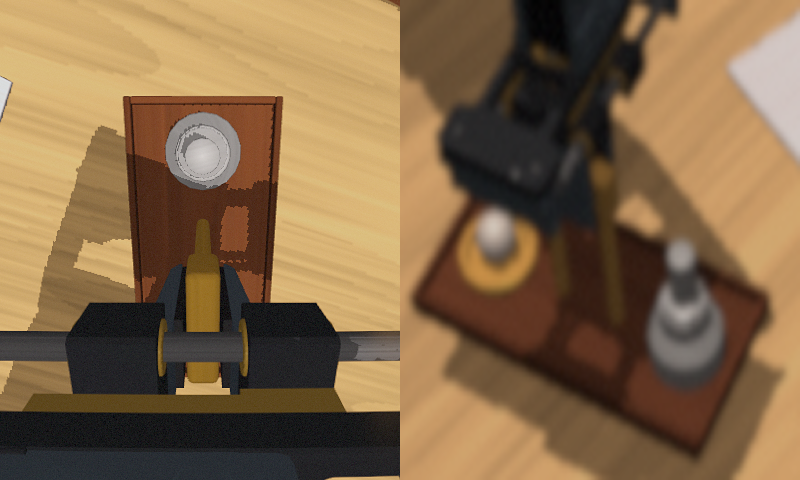

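Lifted level, with the ball in its pocket and the stopper home. Next is a gentle carry.

Request:
{"fn": "servo_tool", "kwargs": {
  "rows": [
    [0.0035,-0.01,0,0,0],
    [0.0106,-0.03,0,0,0],
    [0.0212,-0.06,0,0,0],
    [0.0353,-0.1,0,0,0],
    [0.053,-0.15,0,0,0],
    [0.0706,-0.2,0,0,0],
    [0.0883,-0.25,0,0,0],
    [0.106,-0.3,0,0,0],
    [0.1236,-0.35,0,0,0],
    [0.1412,-0.4,0,0,0],
    [0.159,-0.45,0,0,0],
    [0.1765,-0.5,0,0,0],
    [0.194,-0.55,0,0,0],
    [0.212,-0.6,0,0,0],
    [0.2295,-0.65,0,0,0],
    [0.247,-0.7,0,0,0],
    [0.265,-0.75,0,0,0],
    [0.2824,-0.8,0,0,0],
    [0.3,-0.85,0,0,0],
    [0.318,-0.9,0,0,0]
  ]
}}

```text
time_s: 12.55
ee_pos: [499.1, 170.2, 154.9]
ee_rot: [180.0, 0.0, 17.7]
force: [-0.2, -1.5, -6.6]
gripper_width: 15.9
gripper_force: 45.0
```

Request:
{"fn": "servo_tool", "kwargs": {
  "rows": [
    [0.0176,-0.05,0,-0.005,0],
    [0.0353,-0.1,0,-0.015,0],
    [0.053,-0.15,0,-0.03,0],
    [0.0706,-0.2,0,-0.05,0],
    [0.0883,-0.25,0,-0.07,0],
    [0.106,-0.3,0,-0.09,0],
    [0.1236,-0.35,0,-0.11,0],
    [0.1412,-0.4,0,-0.13,0],
    [0.159,-0.45,0,-0.15,0],
    [0.1765,-0.5,0,-0.17,0],
    [0.194,-0.55,0,-0.19,0],
    [0.212,-0.6,0,-0.21,0],
    [0.2295,-0.65,0,-0.23,0],
    [0.247,-0.7,0,-0.25,0],
    [0.265,-0.75,0,-0.27,0],
    [0.281,-0.795,0,-0.29,0],
    [0.293,-0.83,0,-0.31,0],
    [0.304,-0.86,0,-0.33,0],
    [0.31,-0.878,0,-0.35,0],
    [0.313,-0.888,0,-0.37,0]
  ]
}}

```text
time_s: 14.22
ee_pos: [504.9, 358.1, 154.8]
ee_rot: [180.0, 0.0, 51.2]
force: [0.3, -0.9, -6.7]
gripper_width: 15.6
gripper_force: 45.0
```

Request:
{"fn": "servo_tool", "kwargs": {
  "rows": [
    [0,0,0,-0.02,0],
    [0,0,0,-0.04,0],
    [0,0,0,-0.06,0],
    [0,0,0,-0.08,0],
    [0,0,0,-0.1,0],
    [0,0,0,-0.12,0],
    [0,0,0,-0.14,0],
    [0,0,0,-0.16,0],
    [0,0,0,-0.18,0],
    [0,0,0,-0.2,0],
    [0,0,0,-0.22,0],
    [0,0,0,-0.24,0],
    [0,0,0,-0.26,0],
    [0,0,0,-0.28,0],
    [0,0,0,-0.3,0],
    [0,0,0,-0.317,0],
    [0,0,0,-0.33,0],
    [0,0,0,-0.338,0],
    [0,0,0,-0.343,0],
    [0,0,0,-0.343,0]
  ]
}}

```text
time_s: 15.88
ee_pos: [504.9, 357.3, 154.9]
ee_rot: [-180.0, 0.0, 81.9]
force: [0.2, 0.4, -6.8]
gripper_width: 15.6
gripper_force: 45.0
```

```bash
python3 - <<'E'
from h import *
s=state(); print(s["time_s"],s["ee_pos"].round(1),s["ee_rot"].round(2),s["gripper_width"],s["force"].round(1),s["qvel"].round(1))
im,ci=grab("top","t5"); im2,c2=grab("scene","s5")
o=np.zeros((480,800,3),np.uint8); o[:,:400]=cv2.resize(im[200:340,145:300],(400,480)[::1]); o[:,400:]=cv2.resize(im2[60:270,260:470],(400,480))
cv2.imwrite('pics/c5.png',o[:,:,::-1])
print(tomove(np.array([505.1,357.3,s["ee_pos"][2]])-s["ee_pos"]).round(4))
E
```

```text
15.8833 [504.9 357.3 154.9] [-1.800e+02  1.000e-02  8.188e+01] 15.636635607406228 [ 0.2  0.4 -6.8] [ 0.1 -0.  -0.   0.   0.1  0.8]
[0.     0.0012 0.    ]
```

View pics/c5.png

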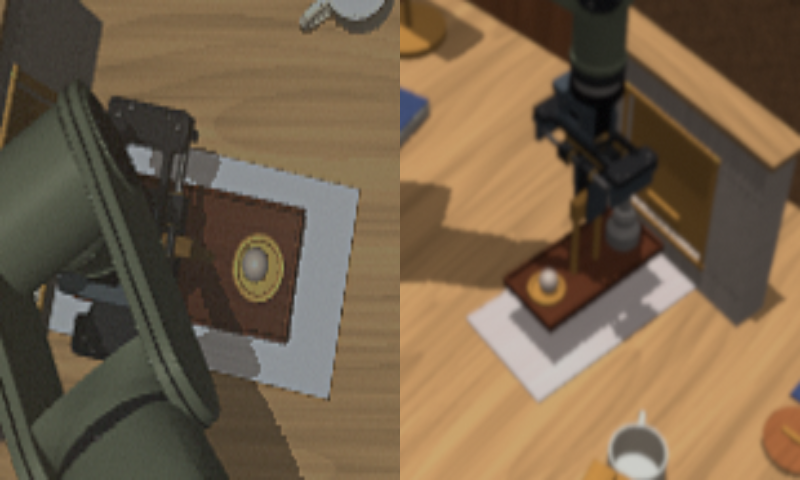

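The tray is level and centred over the plate, in line with the slot. The ball is in its pocket, the stopper is home and the flap is shut. I'll let it settle, then hand in.

Request:
{"fn": "servo_tool", "kwargs": {
  "rows": [
    [0,0,0,0,0],
    [0,0,0,0,0],
    [0,0,0,0,0],
    [0,0,0,0,0],
    [0,0,0,0,0],
    [0,0,0,0,0]
  ]
}}

```text
time_s: 16.48
ee_pos: [504.9, 357.3, 154.9]
ee_rot: [180.0, 0.0, 81.8]
force: [0.5, -0.1, -6.1]
gripper_width: 15.8
gripper_force: 45.0
```

```bash
python3 -c "
from workcell import job_done
print(job_done())"
```

```text
the job is handed in; nothing more can be done
None
```

I handed the job in at about 16.5 s with the stopper home in the flask and the tray held level and still over the landing plate, long side to the slot, about 6 cm up; the ball was in its pocket and the flap shut in the last pictures, and no verdict came back.

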